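Unload the cast test bar and zero the peak pointer

ROBOT

A 6-joint arm with a two-finger parallel gripper is mounted at the origin on the work surface. World frame = base frame: x ahead of the robot, y to its left, z up, the work surface at z = 0. Lengths are in mm, angles in rad, forces in N, time in s.
With the tool pointing down it reaches from about 275 to 1000 mm from the base axis. Payload 8.4 kg.
Tool frame: the origin (TCP) lies at the centre of the arm's flange, where the gripper is bolted on; the fingertips stand 173 mm ahead of it and the grasp point (between the pads) lies ctrl.pinch_z ahead of it (ctrl.pinch_z is the distance from the TCP to the grasp point, in mm); z points along the fingers, y is the line along which they close (so a half turn about z gives the same grasp; the last joint's range is limited). The gripper opens to 85 mm and grips with 20 to 120 N. Pads are 22 mm wide; open, the fingers measure 114 mm over their backs; the gripper's body (76 mm by 85 mm) begins 54 mm behind the grasp point. The pads swing forward as they close: fully open they stand 13 mm farther back than shut.
Start: joints at [1.32, 0.353, 1.633, -0, 1.155, -0.002], TCP at [153.899, 605.759, 404.681] pointing down, gripper open.
Joint ranges: [-2.63, 2.63], [-0.92, 2.1], [0.06, 2.66], [-1.3, 4.44], [0, 2.69], [-3.02, 3.02]. Speed limits (rad/s): [2.22, 2.22, 2.79, 3.14, 3.14, 3.14].

INTERFACE

Orientations are given as a unit quaternion [x, y, z, w].
In Python, from cell import ctrl, eoat, sensors, read_camera, camera_info, workorder gives the robot as it stands. Calls block until the motion is done:
- ctrl.movep(position, orientation): joint-space move of the TCP to a pose.
- ctrl.movel(position, rot=None, speed=150, guard=None): straight line of the TCP; rot=None keeps the orientation; speed is the mean speed in mm/s. With guard (N) it stops when the force on the tool has changed by that much, and returns True; else False.
- ctrl.move_joints(angles): joint-space move.
- eoat.command_gripper(opening): opening from 0.0 (shut) to 1.0 (fully open); the grip force is fixed at half the most; returns when the fingers have stopped.
- ctrl.hold(seconds).
- ctrl.ik(position, orientation): joint angles nearest the present ones, or None.
- sensors.get_state(): the state.
- read_camera(name): name is "scene" or "top" or "wrist"; returns the picture (420x560x3 uint8, red, green, blue); there is no depth.
- camera_info(name): a dict with "camera_matrix" (3x3 intrinsics, pixels), "xyz" and "rotation" of the camera in the world; the wrist camera has in their place "mount" (4x4, takes a point from camera to tool coordinates, whose origin is the TCP and whose axes are the flange's). Camera axes: x right, y up, looking along -z (the intrinsics and any distortion apply to the point x, -y, -z); pixel columns grow to the right and rows downward; lengths in mm; the calibration is good to about 2 mm. The wrist camera is an equidistant fisheye: a pixel r from the principal point sees the ray r / f radians off the axis. A picture is of the moment at which its call begins: read the wrist's pose just before it. camera_info takes no time and is no camera call.
A pose or a line that the arm cannot do raises ctrl.IKError and nothing moves.
- workorder.hand_in(): hands the job in; it is judged then, once.
The state is a dict: "time_s": time; "joint_positions": joint angles; "qvel": joint speeds; "joint_torque": joint torques, N m; "ee_pos": TCP position; "orientation": TCP orientation; "ft_force": force on the tool from outside, world axes, zero at the start; "moment": the same for the moment, N m; "width": opening from 0.0 (shut) to 1.0 (fully open); "gripper_force": force on a finger pad.
Only numpy, scipy, OpenCV 4.12 (cv2) and the standard library are available. Lean on these libraries where they do the work, as an engineer would, in place of code of your own. Each camera call takes 0.05 s, during which the arm holds its last target. There are 200 camera calls.

TASK

Unload the mould: swing the hold-down arm right aside to its stop and leave it there, lift the cast test bar out of the mould, and set it down flat (lowered in, not dropped) in the empty tray, leaving the two bars already in their trays alone. Then, last of all, turn the gauge's reset knob back to its zero stop, so that the peak pointer is ready for the next shot.

Things in the scene. Friction and masses are not known exactly. Their poses are not given: they have to be found in the camera images.
- mould: Aluminium mould block, fixed, 156 x 110 x 32 mm (x along the cavity, z up; origin: centre of the underside). Dog-bone cavity along x, 14 mm deep (floor 18 mm above the bench), 2 mm or more clear of the bar all round. Across its middle a groove 44 mm wide in x runs through the whole block in y, down to the same floor, so the bar's waist is free on both sides for fingers.
- bar: White dog-bone test bar, 128 mm long (x), 18 mm thick (z), 50 to 90 g, lying in the cavity along the mould's x, 4 mm proud of the block. Waist 14 mm wide (y) over the middle 50 mm, then 5 mm of shoulder 22 mm wide, then at each end a head 34 mm long, 32 mm wide. Origin: centre of the underside.
- clamp (a joint): Hold-down arm about its upright pivot. 0 = along the cavity, 4 mm above the bar (which cannot come out); grows clockwise seen from above, the arm's free end going from the mould's -x end round to its +y side; stop at 1.6 rad. Starts at 0 to 0.2. Friction about 1 N at the free end; stays where it is left.
- clamp_pivot (a point): Centre of the hold-down arm's pivot, 90 mm from the mould's centre along the mould's +x, 40 mm above the bench (height of the arm's underside). The arm is a steel bar 22 mm wide and 10 mm thick.
- clamp_knob (a point): Centre of the top of the hold-down arm's grip, an upright round dark steel post 18 mm in diameter, 38 mm tall, on the arm's free end 135 mm from the pivot; its top is 88 mm above the bench. Moves with the arm.
- tray: The empty tray: shallow grey plastic, fixed, 152 (x) x 56 (y) x 8 mm, one of three alike side by side, 75 mm apart, on a white board 8 mm thick; any of the three may be the empty one. Origin: centre of the underside, 8 mm above the bench. Floor 3 mm above the origin, rim 8 mm above it, inside 144 x 48 mm. The bar lies in it along x, either way round.
- bar_b: A bar of the same shape already lying in another of the three trays; to be left alone. Origin: centre of the underside.
- bar_c: Another bar of the same shape lying in the third tray; to be left alone. Origin: centre of the underside.
- gauge: Round dark steel gauge of the mould force, fixed, lying face up, 100 mm in diameter and 40 mm high, white dial with ticks. Origin: centre of the underside; the dial's zero mark and zero stop are on its -x side.
- reset_knob (a joint): Gauge's reset knob with the black peak pointer it carries: 0 = on its zero stop, pointer to the gauge's -x, at the first tick beside a small steel pin; grows clockwise seen from above. Starts at 0.7 to 1.35 rad, to be turned counterclockwise to the stop. Friction 0.04 N m; stays where it is left.
- knob_top (a point): Centre of the top of the reset knob, on its axis, 80 mm above the bench. The knob has a bar grip 40 mm long, 14 mm wide and 32 mm tall (its top is this point), with a disc of 18 mm radius under it; this point's x axis runs along the bar grip and its -x side is that of the pointer.
Not all that is in view belongs to the job. Leave any blue, orange or red look-alike of the gauge alone.

How it is judged (in metres and radians):
On the way, in this order (a step that is already met when the one before it is completed fails the run):
1. the hold-down arm is swung aside, within about 0.2 rad of its stop (value of joint clamp above 1.38 rad), for 0.2 s.
2. the bar is lifted out of the mould in the fingers, at least 35 mm above its seat (z of bar in the frame of mould above 0.053 m and contact force between bar and the fingers above 0.3 N), for 0.1 s.
3. the bar is lowered into the empty tray while still held, less than 10 mm above its floor (x of bar in the frame of tray between -0.012 and 0.012 m and y of bar in the frame of tray between -0.012 and 0.012 m and z of bar in the frame of tray below 0.013 m and contact force between bar and the fingers above 0.3 N).
4. the reset knob is back on its zero stop, within 0.08 rad (value of joint reset_knob below 0.08 rad), for 0.2 s.
At the end, for the whole second after the job is handed in: The bar lies flat on the floor of the empty tray (centre within 12 mm in x and y, underside within 4 mm of the floor, tilt under 0.08 rad), at rest; the reset knob is within 0.08 rad of its zero stop; the hold-down arm is still swung aside (over 1.38 rad) (x of bar in the frame of tray between -0.012 and 0.012 m and y of bar in the frame of tray between -0.012 and 0.012 m and z of bar in the frame of tray between 0 and 0.007 m and angle between the z axis of bar and the z axis of tray, either way round below 0.08 rad and linear speed of bar below 0.02 m/s and value of joint reset_knob below 0.08 rad and value of joint clamp above 1.38 rad); the robot touches nothing.
It fails at once if a bar in another tray moves more than 15 mm (distance of bar_b from where it was at the start of the episode above 0.015 m).
It fails at once if a bar in another tray moves more than 15 mm (distance of bar_c from where it was at the start of the episode above 0.015 m).
It also fails if it takes over 56 s, if anything falls off the work surface, if the arm or the gripper's body presses on something with over 40 N, if the wrist force passes 120 N, or if a joint passes its speed limit or range.

## Working session

There is one attempt and no reset: what is moved stays moved. The work goes in short steps, each a Python script; the robot and the scene stay as the last script left them, time stands still between calls to the robot, and variables do not carry over. Pictures are saved under pics/ and viewed, at most 13 in all, crops included, and the job is handed in when it is done.

```bash
mkdir -p pics; ls; python3 - <<'E'
from cell import *
import cv2,numpy as np
np.set_printoptions(precision=4,suppress=True)
s=sensors.get_state();print(s['time_s'],s['ee_pos'],s['orientation'],ctrl.pinch_z)
for n in("top","scene","wrist"):
    im=read_camera(n);cv2.imwrite(f"pics/{n}0.png",im[:,:,::-1]);print(n,camera_info(n))
E
```

```text
pics
0.0 [153.8432 605.5281 403.9316] [ 0.1241  0.9923 -0.0007 -0.0001] 154.70000000000002
top {'camera_matrix': array([[457.1409,   0.    , 278.4231],
       [  0.    , 457.1409, 216.9292],
       [  0.    ,   0.    ,   1.    ]]), 'xyz': array([ 312.2509,    3.3712, 1234.3528]), 'rotation': array([-0.039 ,  0.0577,  0.7123, -0.6984])}
scene {'camera_matrix': array([[466.9052,   0.    , 277.3793],
       [  0.    , 466.9052, 209.3461],
       [  0.    ,   0.    ,   1.    ]]), 'xyz': array([1401.3249,   -5.0731,  964.6079]), 'rotation': array([0.2837, 0.2817, 0.6488, 0.6474])}
wrist {'camera_matrix': array([[325.1923,   0.    , 280.0038],
       [  0.    , 325.1923, 210.1491],
       [  0.    ,   0.    ,   1.    ]]), 'mount': array([[ 0.0001,  0.9566,  0.2915, 74.356 ],
       [ 1.    , -0.    , -0.0003, -0.1409],
       [-0.0003,  0.2915, -0.9566, 32.2617],
       [ 0.    ,  0.    ,  0.    ,  1.    ]])}
```

View pics/top0.png

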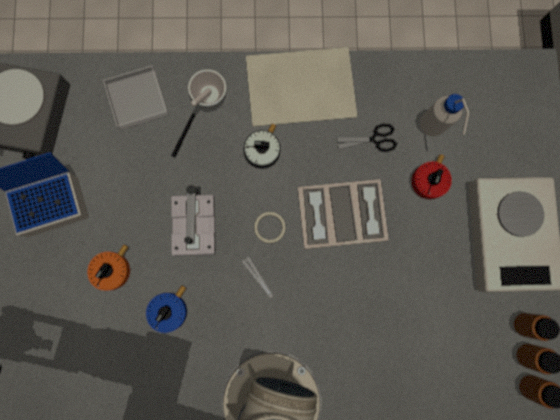

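View pics/scene0.png

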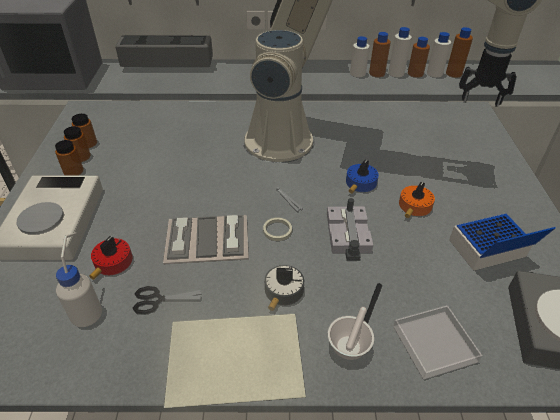

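```bash
python3 - <<'E'
import cv2,numpy as np
im=cv2.imread('pics/top0.png')
a=cv2.resize(im[180:262,165:225],None,fx=6,fy=6,interpolation=3)
b=cv2.resize(im[122:172,237:287],None,fx=6,fy=6,interpolation=3)
c=cv2.resize(im[175:251,294:392],None,fx=4,fy=4,interpolation=3)
o=np.zeros((600,800,3),np.uint8)
o[:a.shape[0],:360]=a;o[:300,370:670]=b;o[300:300+76*4-4,370:370+392]=c[:300]
cv2.imwrite('pics/crop1.png',o)
E
```

```text
(no output)
```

View pics/crop1.png

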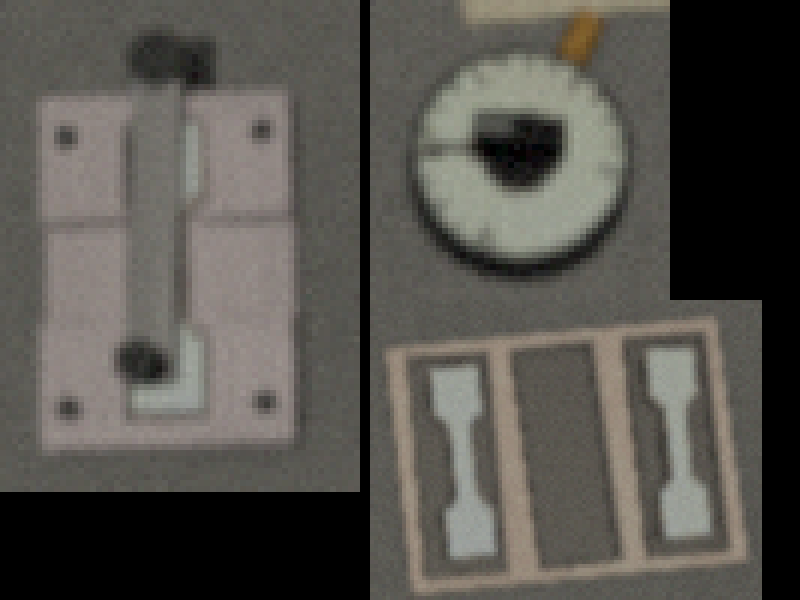

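```bash
cat > h.py <<'E'
from cell import *
import cv2,numpy as np
from scipy.spatial.transform import Rotation as R
np.set_printoptions(precision=3,suppress=True)
def quat(a): # tool down, tool x at yaw a, closing line y at a-90deg
    c,s=np.cos(a),np.sin(a)
    return R.from_matrix(np.array([[c,s,0],[s,-c,0],[0,0,-1]])).as_quat()
def P(name):
    i=camera_info(name);K=i["camera_matrix"]
    if name=="wrist":
        s=sensors.get_state();Rt=R.from_quat(s["orientation"]).as_matrix();m=i["mount"]
        return K,Rt@m[:3,:3],Rt@m[:3,3]+s["ee_pos"],True
    return K,R.from_quat(i["rotation"]).as_matrix(),np.array(i["xyz"]),False
def cast(p,uv,z):
    K,Rc,t,fish=p;uv=np.atleast_2d(np.asarray(uv,float))
    d=np.c_[(uv[:,0]-K[0,2])/K[0,0],(uv[:,1]-K[1,2])/K[1,1]]
    if fish:
        th=np.linalg.norm(d,axis=1);k=np.sin(th)/np.maximum(th,1e-9)
        v=np.c_[d[:,0]*k,-d[:,1]*k,-np.cos(th)]
    else: v=np.c_[d[:,0],-d[:,1],-np.ones(len(d))]
    w=v@Rc.T
    return t+w*((z-t[2])/w[:,2])[:,None]
def project(p,X):
    K,Rc,t,fish=p;v=(np.atleast_2d(X)-t)@Rc
    n=np.linalg.norm(v[:,:2],axis=1);th=np.arctan2(n,-v[:,2]) if fish else n/-v[:,2]
    d=v[:,:2]*(th/np.maximum(n,1e-9))[:,None]
    return np.c_[K[0,0]*d[:,0]+K[0,2],-K[1,1]*d[:,1]+K[1,2]]
def snap(name,f):
    p=P(name);im=read_camera(name);cv2.imwrite(f"pics/{f}.png",im[:,:,::-1]);np.savez(f"pics/{f}.npz",*p);return p,im
def load(f):
    z=np.load(f"pics/{f}.npz");return [z[k] for k in z.files],cv2.imread(f"pics/{f}.png")[:,:,::-1]
E
python3 - <<'E'
from h import *
p=P("top");im=cv2.imread('pics/top0.png')[:,:,::-1].astype(int)
def rect(m,z,box):
    k=np.zeros(m.shape,np.uint8);u0,v0,u1,v1=box;k[v0:v1,u0:u1]=m[v0:v1,u0:u1]
    k=cv2.morphologyEx(k,cv2.MORPH_OPEN,np.ones((2,2)))
    pts=np.argwhere(k)[:,::-1]
    X=cast(p,pts,z)[:,:2].astype(np.float32)
    r=cv2.minAreaRect(X);return r,cast(p,cv2.boxPoints(cv2.minAreaRect(pts.astype(np.float32))),z)[:,:2].mean(0),len(pts)
pink=(im[...,0]-im[...,1]>10)&(im.sum(2)>300)
print("mould",rect(pink,32,(160,180,230,262)))
print("board",rect(pink,8,(290,172,395,255)))
white=(im.min(2)>150)&(im.sum(2)>470)
print("dial",rect(white,40,(237,122,287,172)))
for n,uv,z in [("post",(165+145/6,180+357/6),88),("pivot",(165+155/6,180+55/6),60),("pin",(237+117/6,122+237/6),40),("ptr",(237+55/6,122+150/6),44),("dialc",(237+150/6,122+155/6),40)]:
    print(n,cast(p,uv,z)[0])
E
```

```text
mould (((0.0, 0.0), (0.0, 0.0), 0.0), array([1103.623,  735.14 ]), 0)
board (((485.73272705078125, -208.29379272460938), (167.7673797607422, 226.98867797851562), 4.420511722564697), array([ 486.483, -208.975]), 963)
dial (((0.0, 0.0), (0.0, 0.0), 0.0), array([1098.358,  730.271]), 0)
post [416.808 195.926  88.   ]
pivot [550.693 196.982  60.   ]
pin [627.366  25.475  40.   ]
ptr [666.629  52.484  44.   ]
dialc [664.911  10.122  40.   ]
```

```bash
python3 - <<'E'
from h import *
ctrl.movep([455,196,400],quat(np.pi))
p,im=snap("wrist","w1");s=sensors.get_state();print(s['time_s'],s['ee_pos'],s['joint_positions'])
print(project(p,[[417,196,88],[550,197,50],[460,196,32]]))
E
```

```text
2.0417 [454.928 196.695 400.036] [ 0.405  0.156  1.909  0.     1.077 -1.167]
[[279.324 155.982]
 [280.296 273.168]
 [279.405 189.415]]
```

View pics/w1.png

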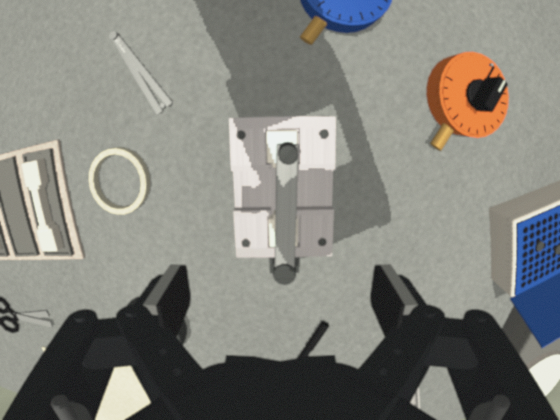

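```bash
python3 - <<'E'
from h import *
p,im=load("w1");im=im.astype(int)
g=im.sum(2)/3
def blob(u,v,r,t):
    k=np.zeros(g.shape,np.uint8);k[v-r:v+r,u-r:u+r]=g[v-r:v+r,u-r:u+r]<t
    n,l,st,c=cv2.connectedComponentsWithStats(k);i=1+np.argmax(st[1:,4]);return c[i],st[i]
for n,u,v,r,z in[("post",288,153,14,88),("pivot",284,273,14,54)]:
    for t in(60,75):
        c,st=blob(u,v,r,t);print(n,c,st,cast(p,c,z)[0])
S=[]
for u,v in[(240,134),(324,133),(322,242),(247,243)]:
    c,st=blob(u,v,8,110);S.append(c);print(c,st,cast(p,c,32)[0])
print("screws",cast(p,S,32).mean(0))
print("corners",C:=cast(p,[(230,118),(335,117),(332,257),(237,258)],32),C.mean(0),[np.linalg.norm(C[i]-C[i-1]) for i in range(4)])
E
```

```text
post [285.364 144.455] [281 144  10   3  11] [406.948 201.182  88.   ]
post [287.059 144.794] [281 143  14   5  34] [407.239 202.639  88.   ]
pivot [294. 269.] [293 268   3   3   5] [542.776 211.802  54.   ]
pivot [293.415 266.208] [286 259  12  13  53] [539.371 211.111  54.   ]
[241.1  134.38] [238 131   7   8  50] [401.417 156.533  32.   ]
[323.765 133.471] [321 131   7   7  34] [400.323 241.713  32.   ]
[321.729 241.625] [318 238   8   8  48] [519.898 243.501  32.   ]
[245.414 242.724] [243 240   6   6  29] [521.203 157.869  32.   ]
screws [460.71  199.904  32.   ]
corners [[384.111 145.26   32.   ]
 [382.849 253.125  32.   ]
 [539.178 256.361  32.   ]
 [540.329 147.404  32.   ]] [461.617 200.538  32.   ] [np.float64(156.2334708546451), np.float64(107.87272262761455), np.float64(156.36219735205057), np.float64(108.96269026291822)]
```

```bash
python3 - <<'E'
from h import *
c=np.array([461.2,200.2]);m=0.014;pv=c+90*np.array([np.cos(m),np.sin(m)])
def pose(th,z):
    f=np.pi+m-th;return [*(pv+135*np.array([np.cos(f),np.sin(f)])),z],quat(f)
eoat.command_gripper(0.42)
ctrl.movep(*pose(0.03,270));print(sensors.get_state()['time_s'],pose(.03,0))
print(ctrl.movel(pose(0.03,231)[0],speed=100,guard=15))
for th in np.linspace(.03,1.62,8)[1:]:
    q=pose(th,231);g=ctrl.movel(q[0],q[1],speed=90,guard=25)
    s=sensors.get_state();print(round(th,2),g,s['time_s'],s['ft_force'])
    if g:break
s=sensors.get_state()
ctrl.movel([*s['ee_pos'][:2],290],speed=150)
ctrl.movep([470,200,380],quat(np.pi+m))
p,im=snap("wrist","w2");print(sensors.get_state()['time_s'])
E
```

```text
3.175 ([np.float64(416.20845977542217), np.float64(203.619866681583), 0], array([0.008, 1.   , 0.   , 0.   ]))
False
0.26 False 4.2083 [ 0.085 -1.235 -0.359]
0.48 False 4.7 [-0.121 -0.71   0.069]
0.71 False 5.1917 [-1.291 -0.002  0.208]
0.94 False 5.6833 [ 0.17  -0.379 -0.133]
1.17 False 6.175 [ 0.15  -0.271  0.073]
1.39 False 6.6667 [-0.961  0.253  0.09 ]
1.62 False 7.1583 [-0.148  0.002  0.144]
9.3
```

View pics/w2.png

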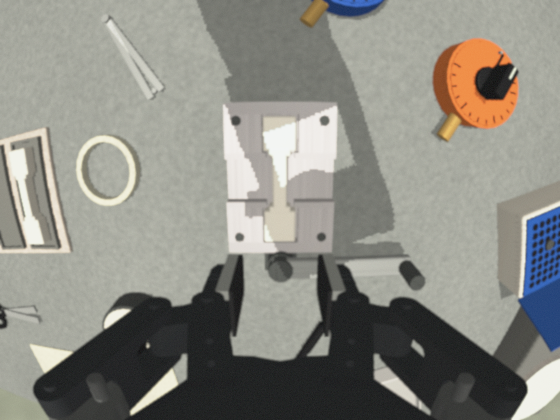

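```bash
python3 - <<'E'
from h import *
p,im=load("w2");g=im.astype(int).sum(2)/3
b=cast(p,[(264,117),(299,117),(298,242),(264,242)],36);print("bar",b,b.mean(0))
S=cast(p,[(236,121),(324,121),(321,237),(240,237)],32);print("screws",S,S.mean(0))
x=(S[2]+S[3]-S[0]-S[1]);m=np.arctan2(x[1],x[0])
w=cast(p,[(408,265)],88)[0];print(m,"post",w)
pv=S.mean(0)+90*np.array([np.cos(m),np.sin(m),0]);d=w-pv;print(pv,np.hypot(*d[:2]),"clamp",np.pi+m-np.arctan2(d[1],d[0]))
# saturation-based bar mask (bar yellowish-white vs. mould)
i=im.astype(int);k=((i[...,0]-i[...,2])>14).astype(np.uint8);kk=np.zeros_like(k);kk[108:250,255:308]=k[108:250,255:308]
n,l,st,c=cv2.connectedComponentsWithStats(kk);j=1+np.argmax(st[1:,4]);print(st[j],c[j],cast(p,c[j],36))
E
```

```text
bar [[398.579 183.893  36.   ]
 [398.112 216.972  36.   ]
 [524.617 219.333  36.   ]
 [525.078 184.121  36.   ]] [461.597 201.08   36.   ]
screws [[402.403 156.674  32.   ]
 [401.279 241.441  32.   ]
 [520.431 243.591  32.   ]
 [521.552 158.743  32.   ]] [461.416 200.112  32.   ]
0.017700864606401124 post [526.846 321.029  88.   ]
[551.402 201.705  32.   ] 121.82494362986125 clamp 1.3855359957316193
[ 263  156   33   87 1554] [279.553 212.55 ] [[492.905 199.817  36.   ]]
```

```bash
python3 - <<'E'
from h import *
p,im=load("w2");pv=np.array([551.4,201.7])
for uv in[(413,277),(416,280)]:
    w=cast(p,uv,88)[0];d=w[:2]-pv;print(w,np.hypot(*d),"clamp",np.pi+.0165-np.arctan2(d[1],d[0]))
print(project(p,[[*(pv+135*np.array([np.cos(f),np.sin(f)])),88] for f in np.pi+.0165-np.array([1.4,1.5,1.6])]))
E
```

```text
[540.06  328.814  88.   ] 127.61911474257775 clamp 1.498323898298701
[543.575 332.774  88.   ] 131.30725376145537 clamp 1.5276709585306592
[[420.618 263.993]
 [419.846 276.28 ]
 [417.754 288.245]]
```

```bash
python3 - <<'E'
from h import *
eoat.command_gripper(0.6)
ctrl.movep([485,-208,400],quat(np.pi+.077))
p,im=snap("wrist","w3");print(sensors.get_state()['time_s'])
a=.077;ux=np.array([np.cos(a),np.sin(a)]);uy=np.array([-ux[1],ux[0]])
c=np.array([486,-208.5])
print(project(p,[[*(c+sx*72*ux+sy*24*uy),16] for sx,sy in[(-1,-1),(-1,1),(1,1),(1,-1)]]))
E
```

```text
11.1667
[[256.317 116.927]
 [301.244 116.92 ]
 [299.299 242.707]
 [258.338 242.683]]
```

View pics/w3.png

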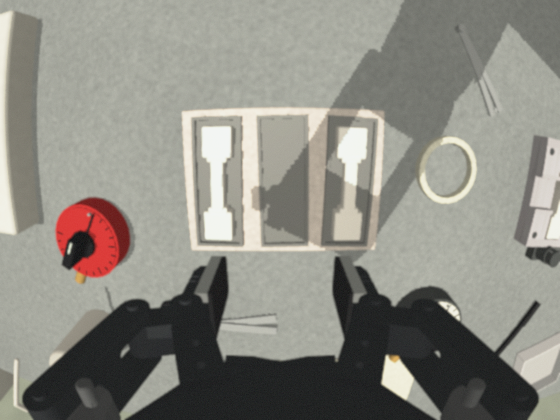

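```bash
python3 - <<'E'
from h import *
p,im=load("w3")
def rep(n,uv,z):
    C=cast(p,uv,z)[:,:2];d=C[2]+C[3]-C[0]-C[1];print(n,C.mean(0),"yaw",np.arctan2(d[1],d[0]),[round(float(np.linalg.norm(C[i]-C[i-1])),1) for i in range(4)])
rep("board",[(182,111),(384,110),(376,249),(191,250)],8)
rep("tray",[(257,115),(308,115),(309,245),(261,245)],16)
# tray edges by row/col gradient of darkness: pinkish mask (board) complement
i=im.astype(int);k=(((i[...,0]-i[...,2])>9)).astype(np.uint8)
for v in(120,135,150,170,190,210,230,238):
    print(v,"".join(map(str,k[v,236:336])))
col=k[100:260,270:300].mean(1);print([(r+100,round(c,1)) for r,c in enumerate(col) if .05<c])
E
```

```text
board [ 487.162 -202.976] yaw 0.0832648106490475 [167.9, 227.0, 168.4, 229.8]
tray [ 485.98  -202.846] yaw 0.09915923588200089 [149.0, 54.5, 149.2, 56.4]
120 1111111111111111111111111111111111111111111111111111111111111111111111111111111111111111111110000000
135 1111111111111111111111111111111111111111111111111111111111111111111111111111111111111111111100100001
150 1111111111111111111111111111111111111111111111111111111111111111111000011111111111111111111100000011
170 1111111111111111111111111111111111111111111111111111100000000001010000011111111111111111111011111111
190 1111111111111111111111110000011110000000000010000000000000000000000000011111111111111111110100000000
210 1111111111111111111111111111111110001000000010000000000000001010000000011111111111111111000000001111
230 1111111111111111111111111111111111111111111111111010000000000000000000011111111111111110000000111111
238 1111111111111111111111111111111111111111111111111111111111111111111000011111111111111110010100011111
[(101, np.float64(0.1)), (102, np.float64(0.1)), (103, np.float64(0.1)), (104, np.float64(0.1)), (105, np.
[... 2554 characters left out ...]
4)), (228, np.float64(0.6)), (229, np.float64(0.6)), (230, np.float64(0.5)), (231, np.float64(0.6)), (232, np.float64(0.7)), (233, np.float64(0.8)), (234, np.float64(0.8)), (235, np.float64(0.8)), (236, np.float64(1.0)), (237, np.float64(1.0)), (238, np.float64(1.0)), (239, np.float64(1.0)), (240, np.float64(1.0)), (241, np.float64(1.0)), (242, np.float64(0.4)), (243, np.float64(0.5)), (244, np.float64(1.0)), (245, np.float64(1.0)), (246, np.float64(1.0)), (247, np.float64(1.0)), (248, np.float64(1.0)), (249, np.float64(1.0)), (250, np.float64(1.0)), (251, np.float64(1.0)), (252, np.float64(0.5)), (255, np.float64(0.1)), (256, np.float64(0.2)), (257, np.float64(0.1)), (258, np.float64(0.1))]
```

```bash
python3 - <<'E'
from h import *
ctrl.movep([470,-205,340],quat(.083))
p,im=snap("wrist","w4");s=sensors.get_state();print(s['time_s'],s['ee_pos'])
q=P("scene")
C=cast(q,[(172,217),(249,215),(248,260),(164,262)],8);print("scene board",C.mean(0))
C=cast(q,[(329,207),(366,206),(373,251),(331,255)],32);print("scene mould",C.mean(0))
E
```

```text
13.8583 [ 470.047 -204.981  340.056]
scene board [ 488.234 -197.335    8.   ]
scene mould [475.256 200.809  32.   ]
```

View pics/w4.png

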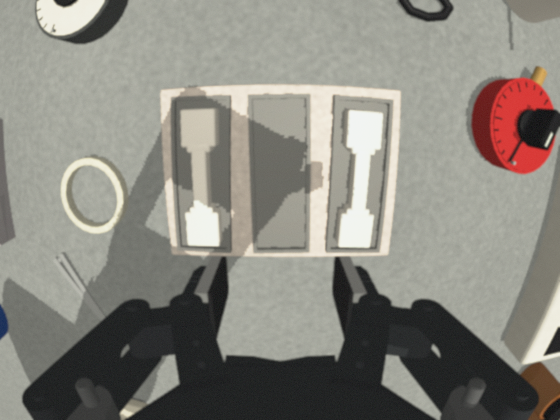

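```bash
python3 - <<'E'
from h import *
p,im=load("w4")
def rep(n,uv,z):
    C=cast(p,uv,z)[:,:2];d=C[0]+C[1]-C[2]-C[3];print(n,C.mean(0),"yaw",np.arctan2(d[1],d[0]),[round(float(np.linalg.norm(C[i]-C[i-1])),1) for i in range(4)])
rep("board",[(161,90),(401,91),(388,256),(171,255)],8)
rep("tray",[(249,95),(309,95),(309,250),(254,250)],16)
E
```

```text
board [ 487.095 -203.872] yaw 0.07455109849185358 [168.0, 226.8, 168.3, 228.8]
tray [ 488.099 -203.816] yaw 0.09976946684838636 [147.1, 53.0, 147.1, 54.0]
```

```bash
python3 - <<'E'
from h import *
q=quat(.0165)
ctrl.movep([461.5,200.5,260],q)
print(ctrl.movel([461.5,200.5,197.5],speed=90,guard=12))
print(sensors.get_state()['ft_force'])
eoat.command_gripper(0.0)
s=sensors.get_state();print(s['time_s'],s['width'],s['gripper_force'],s['ft_force'])
print(ctrl.movel([461.5,200.5,300],speed=120,guard=25))
s=sensors.get_state();print(s['time_s'],s['width'],s['gripper_force'],s['ft_force'])
snap("wrist","w5")
E
```

```text
False
[-0.28   0.666  0.035]
16.6583 0.14199750687662785 59.09087419509888 [-1.664 -0.041  5.669]
False
17.6667 0.13835417740158482 58.545001745224 [-0.536 -0.232 -0.099]
```

View pics/w5.png

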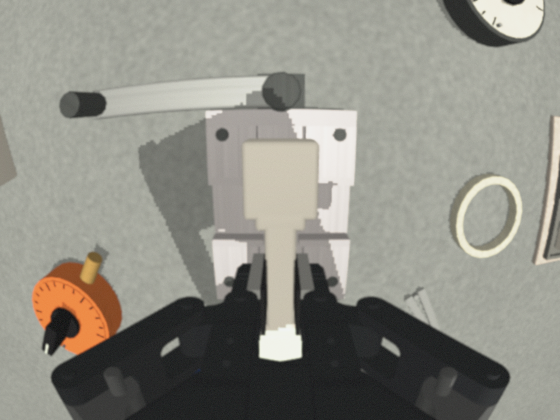

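```bash
python3 - <<'E'
from h import *
q=quat(.08);xy=[487.2,-203.4]
ctrl.movep([*xy,290],q)
print(ctrl.movel([*xy,200],speed=110,guard=15))
print(ctrl.movel([*xy,190],speed=25,guard=6))
s=sensors.get_state();print(s['time_s'],s['ee_pos'],s['ft_force'],s['gripper_force'])
eoat.command_gripper(0.32)
print(ctrl.movel([*xy,300],speed=120,guard=15),sensors.get_state()['ft_force'])
snap("wrist","w6")
ctrl.movep([650,12,340],quat(0.5))
p,im=snap("wrist","w7");s=sensors.get_state();print(s['time_s'],s['ee_pos'],s['joint_positions'])
a=cv2.imread('pics/w6.png')[60:330,90:470];b=cv2.imread('pics/w7.png')[40:310,90:470]
cv2.imwrite('pics/v67.png',cv2.resize(np.vstack([a,b]),None,fx=1.1,fy=1.1))
E
```

```text
False
True
20.5833 [ 487.374 -203.502  191.203] [-1.378  0.539  6.49 ] 59.345871806144714
False [-0.196  0.169 -0.825]
23.1 [649.276  10.64  339.475] [ 0.014  0.454  1.635 -0.001  1.054  1.087]
```

View pics/v67.png

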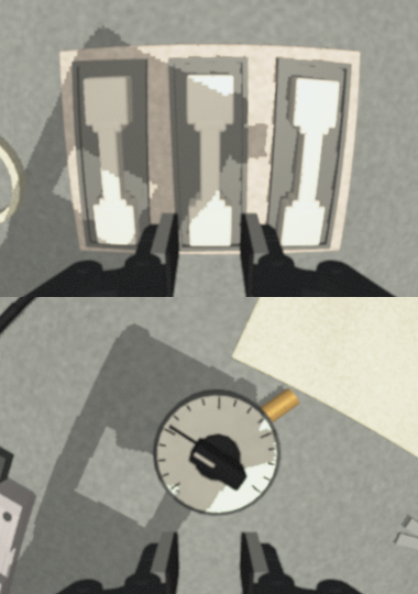

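```bash
python3 - <<'E'
from h import *
p,im=load("w7")
c=im[118:243,222:347][:,:,::-1];cv2.imwrite('pics/g.png',cv2.resize(c,(600,600),interpolation=2))
g=cv2.GaussianBlur(im,(3,3),0).astype(int).sum(2)/3
k=np.zeros(g.shape,np.uint8);k[118:243,222:347]=(g<105)[118:243,222:347]
n,l,st,ce=cv2.connectedComponentsWithStats(k)
for i in range(1,n):
    if st[i,4]>60:print(st[i],ce[i])
E
```

```text
[227 123 117  88 904] [272.326 146.425]
[ 244  157   70   58 1731] [287.722 186.871]
[242 216  35  21 117] [256.88 228.  ]
```

View pics/g.png

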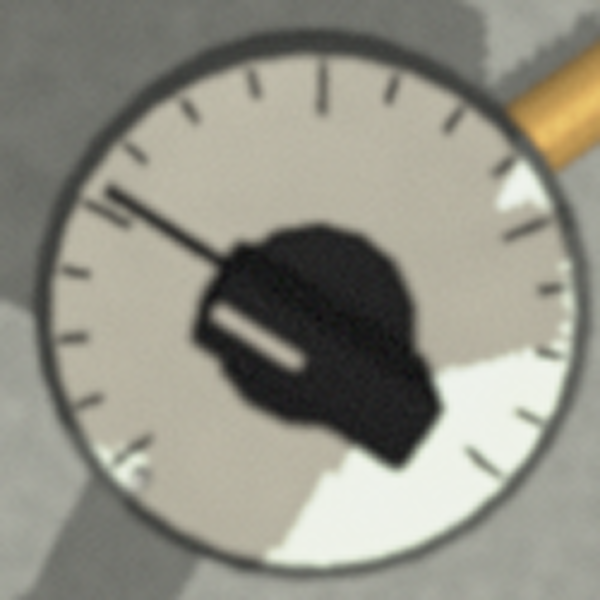

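```bash
python3 - <<'E'
from h import *
p,im=load("w7")
f=lambda uv,z:cast(p,np.array(uv,float)/4.8-0.4+[222,118],z)[:,:2]
E=f([(50,310),(582,310),(315,52),(315,567)],40);c=np.array([0,0]);
A=np.c_[2*E,np.ones(4)];x=np.linalg.lstsq(A,(E**2).sum(1),rcond=None)[0];print("dial",x[:2],"r",np.sqrt(x[2]+x[0]**2+x[1]**2))
T=f([(130,445),(110,215),(322,90),(525,230),(485,462)],40);A=np.c_[2*T,np.ones(5)];y=np.linalg.lstsq(A,(T**2).sum(1),rcond=None)[0];print("ticks",y[:2],np.sqrt(y[2]+y[0]**2+y[1]**2))
c=x[:2];an=lambda X:np.arctan2(*(X-c).T[::-1]);print("tick ang",an(T))
for z in(42,46,50):
  pt=f([(108,188),(222,265)],z);print("ptr",z,an(pt[:1]),np.arctan2(*(pt[0]-pt[1])[::-1]))
s=f([(213,313),(300,363)],80);print("stripe",s,np.arctan2(*(s[0]-s[1])[::-1]))
k=f([(440,408),(400,467),(195,338),(240,245)],80);print("grip",k)
u=(s[0]-s[1])/np.linalg.norm(s[0]-s[1]);e=f([(420,437)],80)[0];print("far end->centre",e+20*u)
E
```

```text
dial [665.881  12.806] r 46.75794618714413
ticks [665.428  12.956] 40.219317005789314
tick ang [ 2.675  1.594  0.482 -0.655 -1.783]
ptr 42 [1.49] 1.460679321019007
ptr 46 [1.474] 1.4606793210190097
ptr 50 [1.458] 1.4606793210190077
stripe [[666.505  31.844]
 [665.966  16.792]] 1.5350176360883347
grip [[670.004  -5.208]
 [658.949  -4.536]
 [661.848  32.417]
 [677.459  33.172]]
far end->centre [665.286  15.157]
```

```bash
python3 - <<'E'
from h import *
xy=[665.6,13.2];q=quat(1.48)
eoat.command_gripper(0.5)
ctrl.movep([*xy,275],q)
print(ctrl.movel([*xy,226],speed=80,guard=12),sensors.get_state()['ft_force'])
eoat.command_gripper(0.0)
s=sensors.get_state();print(s['time_s'],s['width'],s['gripper_force'],s['ft_force'],s['moment'])
j0=np.array(s['joint_positions']);m0=s['moment'][2]
for d in [.5,1.0,1.1,1.15,1.2,1.24,1.28,1.32,1.36]:
    j=j0.copy();j[5]-=d;ctrl.move_joints(j);s=sensors.get_state()
    print(d,s['time_s'],s['moment'],s['ft_force'])
    if d>1.05 and abs(s['moment'][2]-m0)>0.6:break
print(R.from_quat(s['orientation']).as_matrix()[:2,0])
E
```

```text
False [-0.17   1.197 -0.072]
25.45 0.1510003976413829 59.162245988845825 [-3.834  0.958  6.61 ] [ 0.016  0.433 -0.079]
0.5 26.0 [ 0.105 -0.035 -0.044] [ 0.197 -0.009 -0.826]
1.0 26.55 [0.204 0.048 0.022] [-0.399  0.105  0.125]
1.1 26.8 [0.242 0.044 0.071] [-0.109  1.223  0.333]
1.15 27.05 [ 0.275  0.074 -0.009] [-0.254  1.15  -0.138]
1.2 27.3 [0.324 0.094 0.02 ] [-0.043  1.31   0.311]
1.24 27.55 [ 0.408  0.114 -0.643] [-0.595  1.785  1.771]
1.28 27.8 [ 0.387  0.155 -1.766] [-1.278  1.926  1.606]
[-0.926  0.377]
```

```bash
python3 - <<'E'
from h import *
s=sensors.get_state();j=np.array(s['joint_positions']);j[5]+=.04;ctrl.move_joints(j)
eoat.command_gripper(0.5)
x=sensors.get_state()['ee_pos']
print(ctrl.movel([x[0],x[1],300],speed=120,guard=15))
ctrl.movel([x[0]-15,x[1],340],speed=120)
p,im=snap("wrist","w8");q,t=snap("top","t8");print(sensors.get_state()['time_s'],sensors.get_state()['ft_force'])
u,v=project(p,[665.6,13,40])[0].astype(int);print(u,v)
a=cv2.resize(im[v-62:v+63,u-62:u+63][:,:,::-1],(400,400),interpolation=2)
b=cv2.resize(t[110:260,165:395][:,:,::-1],(400,261),interpolation=2)
o=np.zeros((400,800,3),np.uint8);o[:,:400]=a;o[:261,400:]=b;cv2.imwrite('pics/fin.png',o)
E
```

```text
False
29.8083 [0.231 0.258 0.494]
286 217
```

View pics/fin.png

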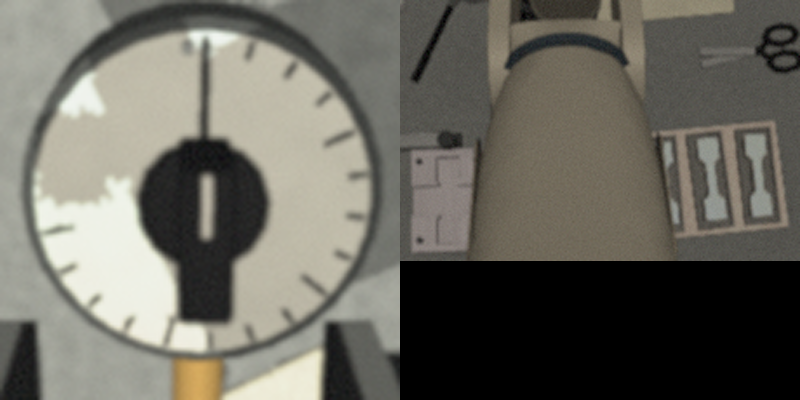

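The left panel shows the pointer at (205,40), on the first tick beside the pin. On the right, the bar lies in the middle tray and the hold-down arm is still swung aside.

```bash
python3 -c "
from cell import *
print(workorder.hand_in())"
```

```text
the job is handed in; nothing more can be done
None
```

I handed the job in at about 30 s of the 56 s allowed: by the camera, the hold-down arm is at about 1.5 rad, the bar lies flat in the middle tray and the reset knob is on its zero stop; the hand-in returned no verdict.

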